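# Rake light over the cracked eyepiece plate

## Robot

A 6-joint arm with a two-finger parallel gripper is mounted at the origin on the work surface. World frame = base frame: x ahead of the robot, y to its left, z up, the work surface at z = 0. Lengths are in m, angles in rad, forces in N, time in s.
With the tool pointing down it reaches from about 0.3 to 0.775 m from the base axis. Payload 14.6 kg.
Tool frame: the origin (TCP) lies on the mounting face of the last link; the fingertips stand 199 mm ahead of it and the grasp point (between the pads) lies 180 mm ahead of it; z points along the fingers, y is the direction in which the jaws open and shut (so a half turn about z gives the same grasp; the last joint's range is limited). The gripper opens to 94 mm and grips with 3 to 60 N. Pads are 16 mm wide; open, the fingers measure 119 mm over their backs; the gripper's body (75 mm by 177 mm) begins 78 mm behind the grasp point.
Start: joints at [-1.178, 0.3, 1.521, -0, 1.321, -0.067], TCP at [0.244, -0.493, 0.405] pointing down, gripper open.
Joint ranges: [-3.03, 3.03], [-0.79, 2.21], [0.23, 2.52], [-1.04, 4.18], [0, 3.07], [-2.55, 2.55]. Speed limits (rad/s): [2.22, 2.22, 2.57, 3.14, 3.14, 3.14].

## Interface

Orientations are given as [roll, pitch, yaw] about the fixed x, y, z axes, in that order (R = Rz(yaw) Ry(pitch) Rx(roll)).
In Python, from station import sensors, vision, job gives the robot as it stands. The module is installed in compiled form; this text tells all that it offers.
- The arm moves only by the tool arm_command, never from a script. Its argument "plan" is one flat list of numbers, 5 for each row, row after row: the closure, from -1 (fully open) to 1 (shut), so that 0 is half open, then the shift along the world's x, y, z scaled (see below), then the turn about the world's z scaled (see below). A call has 1 to 20 rows; each row is the pose to reach, as a shift and turn from the pose commanded when the call began; what a row does not reach only later rows make up. The controller multiplies each number of a shift by 400 mm and each number of a turn by 120 degrees. A row lasts 1/10 s, in which the tool goes at most 50 mm and 8.59 degrees, less where a joint would pass 70% of its speed; a pose out of reach is approached as far as the arm can. A call with a number of a shift or a turn outside -1 to 1 is refused whole. A call with a gripper value outside its range is refused whole. The fingers move at their own pace and stop on an object; "newtons" is the grip in N (left out, the last holds). Time passes only in rows, so rows that repeat a pose let the fingers close. It gives the time, the measured TCP pose, the force and the opening at its end, in the units of the state.
- sensors.get_obs(): the state, without advancing time (a new reading comes with each control period).
- vision.camera(name): name is "scene" or "top" or "wrist"; returns the picture (420x560x3 uint8, blue, green, red); there is no depth.
- vision.camera_params(name): a dict with "intrinsics" (3x3 intrinsics, pixels), "rvec" (rotation vector, rad) and "tvec" (3), from world to camera coordinates, as OpenCV has them. Camera axes: x right, y down, z forward; pixel columns grow to the right and rows downward; lengths in m; the calibration is good to about 2 mm. A picture is of the moment at which its call begins: read the wrist's pose just before it. camera_params takes no time and is no camera call; for the wrist camera it gives the pose at the moment of the call.
- job.hand_in(): hands the job in, once; it reports no verdict.
Trained networks look in the newest picture that a camera, given by its name, has taken for a name from the list of things; names that differ only in an ending like _2 or _b are one class to them, and where a whole thing is asked for, a point or a joint stands for the part that bears it (a point fixed in the world has none). Each returns a list of dicts, best first, with "confidence" (0 to 1); they miss things now and then, are a little off and sometimes report something else, mostly with a low value. They report only what shows in the picture. A call takes as long as a camera call. They do not tell look-alikes from the thing itself.
- vision.search_frame(name, camera): "at" ([row, column] in pixels, amid what is visible of it).
- vision.silhouettes(name, camera): "mask" (420x560 bool, what is visible of it) and "at" ([row, column] in pixels, amid what is visible of it).
- vision.pinpoint(name, camera): "at" ([row, column] in pixels: a listed point, or the origin of a listed thing).
The state is a dict: "time_s": time; "qpos": joint angles; "joint_vel": joint speeds; "tau": joint torques, N m; "ee_pos": TCP position; "eef_rot": TCP orientation; "force": force on the tool from outside, world axes, zero at the start; "moment": the same for the moment, N m; "grip_width": finger opening in m.
Only numpy, scipy, OpenCV 4.12 (cv2) and the standard library are available. Lean on these libraries where they do the work, as an engineer would, in place of code of your own. Each camera call takes 0.05 s, during which the arm holds its last target.

## Task

Gently push the swing-arm magnifier off the lens board, round on its bracket, until its lens is centred over the crack in the middle of the walnut eyepiece plate. Then switch its ring lamp on by pressing down the raised far end of the rocker on the lamp box, and on the same box press the left lamp key fully down and then the right lamp key, to rake light over the crack from one side and then the other. Leave the near and far keys unpressed and everything lying on the table where it is.

Things in the scene. Friction and masses are not known exactly. Their poses are not given: they have to be found in the camera images.
- bracket: Nickel bracket of the magnifier, screwed to the table: a plate 90 x 70 x 8 mm with an upright column, its top with the arm's hub and pin 168 mm above the table. Origin on the column's axis, at table height; its -x axis points roughly to the robot, z up. The arm's pivot is this vertical axis.
- mag_arm (a joint): Angle (rad) of the magnifier's arm about the column. 0: the arm points along the bracket's own -x axis; positive: swung towards the bracket's +y (the robot's left). It starts at about 0.6 to 0.9, over the lens board. Ends of travel -0.9 and 1.2. It has stiff friction (0.5 N m), stays where it is left and needs about 2 N at the handle.
- lens_centre (a point): Centre of the magnifier's lens, 220 mm from the column's axis and 142 mm above the table. The lens sits in a round ring-lamp frame 110 mm across and 22 mm thick (from 131 to 153 mm above the table). A 12 mm bar joins it to the hub.
- mag_handle (a point): Point on the axis of the magnifier's handle, a level round wooden stub 14 mm thick that sticks straight out from the ring, away from the column, from 283 to 333 mm from the column's axis, 142 mm above the table. The point is 305 mm from the column's axis. It can be pushed sideways.
- eyepiece_plate: Cracked walnut eyepiece plate lying loose and flat on the table, 70 mm (its x) x 150 mm (its y) x 8 mm thick, two round 34 mm eye holes at 36 mm either side of its middle along y. Origin at the middle of its underside. The dark crack runs along its x across the middle, between the holes. The middle lies within 13 mm of the lens centre's path seen from above.
- lamp_box: Grey lamp control box, fixed to the table, 105 mm (its x, away from the robot) x 160 mm (its y, to the robot's left), top face 48 mm above the table. Origin under its middle at table height. Four lamp keys stand in a diamond on the left part of its top, a black rocker on the right part.
- rocker_end (a point): Press point on the raised far end of the black mains rocker, on its upper face 15 mm from the pivot. The rocker is 40 mm long (along the box's x), 24 mm wide, its middle 52 mm to the right of the box's middle. Off: the far half slopes up, its far edge 10.5 mm above the box's top; the near half is level at 5 mm.
- rocker (a joint): Tilt of the rocker (rad): 0 off, 0.28 fully on: then the far half lies level, 5 mm above the box's top, and the near half slopes up, so the pressing fingers must stay off the near half. It stays where it is left; about 2.5 N at the press point moves it.
- key_left_top (a point): One of four equal black lamp keys on the lamp box, one for each quarter of the ring lamp, 24 x 16 mm; the point is the middle of its top, 8 mm above the box's top when up. It is the left key as the robot sees it, 60 mm to the left (+y) of the box's middle. Spring-back push key: 4 mm straight down, 2 N to start and 4.2 N fully down.
- key_right_top (a point): One of four equal black lamp keys on the lamp box, one for each quarter of the ring lamp, 24 x 16 mm; the point is the middle of its top, 8 mm above the box's top when up. It is the right key as the robot sees it, at the box's middle. Spring-back push key: 4 mm straight down, 2 N to start and 4.2 N fully down.
- key_near_top (a point): One of four equal black lamp keys on the lamp box, one for each quarter of the ring lamp, 24 x 16 mm; the point is the middle of its top, 8 mm above the box's top when up. It is the near key as the robot sees it, 30 mm left of the box's middle and 30 mm nearer. Spring-back push key: 4 mm straight down, 2 N to start and 4.2 N fully down.
- key_far_top (a point): One of four equal black lamp keys on the lamp box, one for each quarter of the ring lamp, 24 x 16 mm; the point is the middle of its top, 8 mm above the box's top when up. It is the far key as the robot sees it, 30 mm left of the box's middle and 30 mm farther. Spring-back push key: 4 mm straight down, 2 N to start and 4.2 N fully down.
- key_left (a joint): Travel of the left key (m): 0 up, 0.004 fully down.
- key_right (a joint): Travel of the right key (m): 0 up, 0.004 fully down.
- key_near (a joint): Travel of the near key (m): 0 up, 0.004 fully down.
- key_far (a joint): Travel of the far key (m): 0 up, 0.004 fully down.
- lens_board: Bystander: loose rosewood lens board, 130 x 70 x 9 mm, with two brass-mounted lenses, 15 mm high in all, under the folded magnifier. Origin under its middle.
- tweezers: Bystander: loose blued steel tweezers, 128 mm long, 8 mm high, lying flat in front of the work. Origin under their middle.
- dish: Bystander: loose white ceramic mixing dish, 80 mm across, 26 mm high. Origin under its middle.
- spacer: Bystander: loose round bone spacer ring, 40 mm across, 10 mm high, just beyond the eyepiece plate. Origin under its middle.
- glue_bottle: Bystander: loose amber glass bottle with black cap, 34 mm across, 75 mm high. Origin under its middle.
- screwdriver: Bystander: loose small screwdriver, 150 mm long, lying flat. Origin on its underside.
- lens_cell: Bystander: loose brass lens cell, 44 mm across, 15 mm high. Origin under its middle.
There are look-alikes about, which are no part of the job. What is shaped like the eyepiece_plate but red is not meant.

How it is judged:
On the way, in this order (a step that is already met when the one before it is completed fails the run):
1. the magnifier's lens is centred over the eyepiece plate and still (horizontal distance between lens_centre and eyepiece_plate below 0.022 m and velocity of joint mag_arm between -0.05 and 0.05 rad/s), for 0.3 s.
2. the rocker is switched on (value of joint rocker above 0.2 rad), for 0.1 s.
3. the left lamp key is pressed down (value of joint key_left above 0.0028 m), for 0.05 s.
4. the right lamp key is pressed down (value of joint key_right above 0.0028 m and value of joint key_left below 0.0015 m), for 0.05 s.
At the end, for the whole second after the job is handed in: The lens centre is at rest within 22 mm, seen from above, of the middle of the eyepiece plate; the rocker is on (over 0.2 of 0.28 rad); all four keys are up again (under 1.5 mm down); the plate and the bystanders are within 15 mm of where they lay. Pressed means more than 2.8 mm down (all of step 1 and value of joint rocker above 0.2 rad and value of joint each of key_left, key_right, key_near, key_far below 0.0015 m and distance of each of eyepiece_plate, lens_board, tweezers, dish, spacer, glue_bottle, screwdriver, lens_cell from where it was at the start of the episode below 0.015 m); the robot touches nothing.
It fails at once if the near or the far lamp key is pressed (value of joint any of key_near, key_far above 0.002 m).
It fails at once if a lamp key is pressed while the rocker is off (value of joint rocker below 0.14 rad and value of joint any of key_left, key_right above 0.002 m).
It fails at once if the magnifier is gripped or shoved hard (over 30 N) (contact force between the fingers and bracket above 30 N).
It fails at once if the eyepiece plate or a bystander is shifted, lifted or carried (over 15 mm) (distance of any of eyepiece_plate, lens_board, tweezers, dish, spacer, glue_bottle, screwdriver, lens_cell from where it was at the start of the episode above 0.015 m).
It also fails if it takes over 64 s, if anything falls off the work surface, if the arm or the gripper's body presses on something with over 40 N, if the wrist force passes 120 N, or if a joint passes its speed limit or range.

## Working session

There is one attempt and no reset: what is moved stays moved. The work goes in short steps, Python scripts to look and compute and a tool call to move; the robot and the scene stay as the last step left them, time stands still between calls to the robot, and variables do not carry over. Pictures are saved under pics/ and viewed, and the job is handed in when it is done.

Besides the shell and the picture viewer there is one more tool, called as name(argument=value, ...), one argument or row to a line, values as JSON. arm_command: Moves the arm, as the interface text tells. Its arguments: {"type":"object","properties":{"plan":{"type":"array"},"newtons":{"type":"number"}},"required":["plan"]}

```bash
mkdir -p pics
python3 - <<'E'
from station import sensors, vision, job
import cv2
o=sensors.get_obs();print(o)
for c in ("scene","top","wrist"):
    im=vision.camera(c);cv2.imwrite(f"pics/{c}0.png",im)
    p=vision.camera_params(c);print(c,p)
E
```

```text
{'time_s': 0.0, 'qpos': array([-1.17760324e+00,  3.00468868e-01,  1.52159222e+00, -1.08818563e-05,
        1.32074272e+00, -6.66245166e-02]), 'joint_vel': array([ 1.87063971e-03, -3.66950958e-04, -5.68279158e-04, -8.38190599e-05,
       -1.18106064e-03, -1.62088695e-03]), 'tau': array([ 2.79213069e-03, -5.31800258e+01, -3.52733982e+01,  7.09813088e-02,
        2.44384323e-02, -8.89295166e-05]), 'ee_pos': array([ 0.24405132, -0.49284521,  0.40408271]), 'eef_rot': array([-3.14038349e+00, -7.01160219e-05,  4.59820260e-01]), 'force': array([0.19787238, 0.00514373, 0.37027042]), 'moment': array([-0.01145805,  0.0035403 ,  0.02028365]), 'grip_width': 0.09391085575503053}
scene {'intrinsics': array([[511.51860821,   0.        , 291.80845884],
       [  0.        , 511.51860821, 207.11746444],
       [  0.        ,   0.        ,   1.        ]]), 'rvec': array([ 1.90771176,  1.10947613, -0.58157668]), 'tvec': array([-0.27537317, -0.1877275 ,  1.9283124 ])}
top {'intrinsics': array([[421.75745401,   0.        , 275.43765175],
       [  0.        , 421.75745401, 214.62915142],
       [  0.        ,   0.        ,   1.        ]]), 'rvec': array([ 2.15173976, -2.13930441,  0.21091748]), 'tvec': array([-0.00748273,  0.54547758,  0.95530252])}
wrist {'intrinsics': array([[334.22986752,   0.        , 284.14983847],
       [  0.        , 334.22986752, 212.0316985 ],
       [  0.        ,   0.        ,   1.        ]]), 'rvec': array([-2.47813355,  1.53850488,  0.20186441]), 'tvec': array([-0.54854996, -0.02745407,  0.39112878])}
```

View pics/scene0.png

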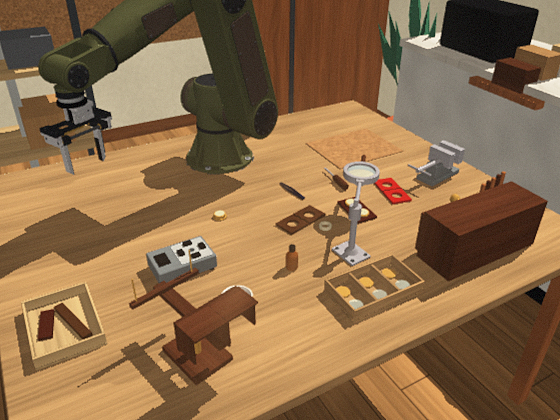

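View pics/top0.png

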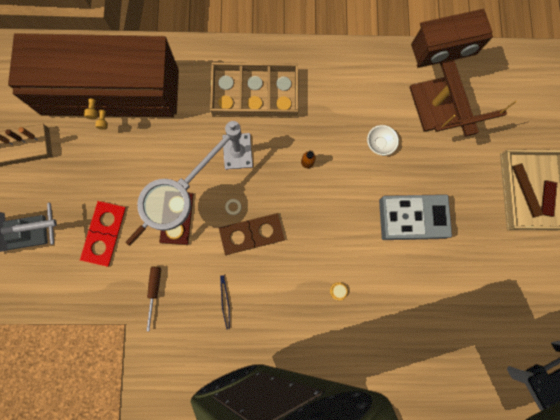

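View pics/wrist0.png

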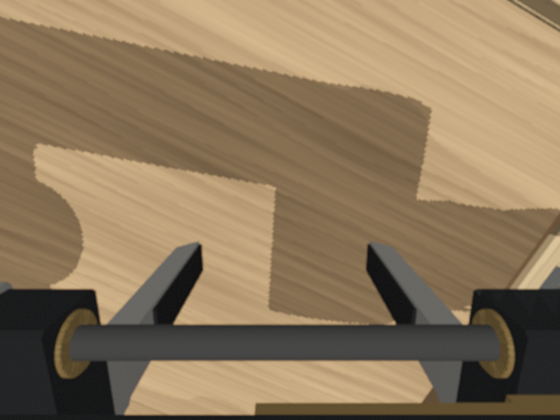

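The top view shows the walnut plate at row 234, col 252. Its only look-alike is the red plate at (234,103), which the text rules out by colour. The magnifier ring is at (204,163), the handle at (235,137), the column top at (128,234) and the lamp box at (217,417). Next I'll triangulate these.

```bash
cat > h.py <<'E'
import numpy as np, cv2
from station import sensors, vision, job
def P(c,p=None):
    p=p or vision.camera_params(c);R,_=cv2.Rodrigues(np.array(p['rvec']));return p['intrinsics']@np.c_[R,np.array(p['tvec'])]
def atz(c,at,z,p=None):
    M=P(c,p);u=np.array([at[1],at[0],1.]);A=np.c_[M[:,0],M[:,1],-u];s=np.linalg.solve(A,-(M[:,2]*z+M[:,3]));return s[:2]
def tri(views):
    A=[]
    for M,at in views: A+= [at[1]*M[2]-M[0],at[0]*M[2]-M[1]]
    A=np.array(A);s=np.linalg.lstsq(A[:,:3],-A[:,3],rcond=None)[0];return s
def proj(c,X,p=None):
    q=P(c,p)@np.r_[X,1];return (q[:2]/q[2])[::-1]
E
python3 - <<'E'
from h import *
t=vision.camera("top")
s=vision.camera("scene")
names=dict(bracket=0,lens_centre=.142,mag_handle=.142,eyepiece_plate=0,lamp_box=0,rocker_end=.057,key_left_top=.056,key_right_top=.056,key_near_top=.056,key_far_top=.056,glue_bottle=0,spacer=0,dish=0)
for n,z in names.items():
    a=vision.pinpoint(n,"top");b=vision.pinpoint(n,"scene")
    print(n)
    for d in a[:2]: print("  top",np.round(d['at'],1),round(d['confidence'],2),atz("top",d['at'],z).round(4))
    for d in b[:2]: print("  scn",np.round(d['at'],1),round(d['confidence'],2),atz("scene",d['at'],z).round(4))
    if a and b: print("  tri",tri([(P("top"),a[0]['at']),(P("scene"),b[0]['at'])]).round(4))
x=t[100:300,60:480];cv2.imwrite("pics/topcrop.png",cv2.resize(x,None,fx=1.9,fy=1.9,interpolation=3))
cv2.imwrite("pics/box.png",cv2.resize(t[185:250,370:465],None,fx=8,fy=8,interpolation=3))
E
```

```text
bracket
  top [153.  236.6] 0.71 [0.7116 0.0938]
  scn [252.9 345.8] 0.81 [0.7098 0.0837]
  tri [ 0.7091  0.089  -0.0016]
lens_centre
  top [205. 162.] 0.8 [0.5481 0.2408]
  top [232.2 252.9] 0.63 [0.4909 0.0461]
  scn [173.  360.9] 0.65 [0.5541 0.2367]
  tri [0.5486 0.2415 0.1381]
mag_handle
  top [236.2 138.6] 0.67 [0.4807 0.2865]
  scn [158.1 366.7] 0.61 [0.4841 0.3117]
  scn [192.1 291.6] 0.53 [ 0.5495 -0.0039]
  tri [0.4878 0.2973 0.1448]
eyepiece_plate
  top [233.3 251. ] 0.71 [0.5063 0.0545]
  top [234.8 100. ] 0.55 [0.5    0.4221]
  scn [191.3 390.4] 0.67 [0.5059 0.4128]
  scn [219.2 302.9] 0.6 [0.5061 0.0645]
  tri [0.5987 0.1771 0.1206]
lamp_box
  top [222.  409.2] 0.98 [ 0.5374 -0.3403]
  top [208.4 440. ] 0.39 [ 0.5727 -0.4203]
  scn [267.3 181.7] 0.57 [ 0.5451 -0.3437]
  tri [ 0.5384 -0.342  -0.0055]
rocker_end
  top [208.2 436.2] 0.73 [ 0.5623 -0.3868]
  top [298.2 150.2] 0.59 [0.3503 0.2777]
  scn [257.8 164.8] 0.59 [ 0.5553 -0.3873]
  tri [ 0.5608 -0.3872  0.0604]
key_left_top
  top [216.  394.1] 0.57 [ 0.5429 -0.2852]
  scn [239.7 202.6] 0.53 [ 0.5278 -0.2716]
  tri [ 0.5421 -0.2786  0.0682]
key_right_top
  top [216.9 417.8] 0.52 [ 0.5411 -0.3418]
  scn [250.7 180.8] 0.5 [ 0.5456 -0.3404]
  tri [ 0.5422 -0.3408  0.0542]
key_near_top
  top [229. 407.] 0.45 [ 0.512  -0.3145]
  scn [243.6 187.5] 0.44 [ 0.5246 -0.3139]
  tri [ 0.5144 -0.3134  0.0496]
key_far_top
  top [204.3 408.3] 0.61 [ 0.5714 -0.3206]
  scn [252.9 195.3] 0.6 [ 0.573  -0.3103]
  scn [219.7 302.2] 0.3 [0.5765 0.0177]
  tri [ 0.5734 -0.3144  0.0587]
glue_bottle
  top [162.6 307.1] 0.65 [ 0.6884 -0.0857]
  scn [267.  290.6] 0.79 [ 0.6875 -0.0845]
  tri [ 0.6883 -0.0853  0.0009]
spacer
  top [209.3 233.1] 0.48 [0.566  0.0997]
  scn [228.6 323. ] 0.64 [0.5786 0.0919]
  tri [ 0.5675  0.1    -0.0097]
dish
```

View pics/topcrop.png

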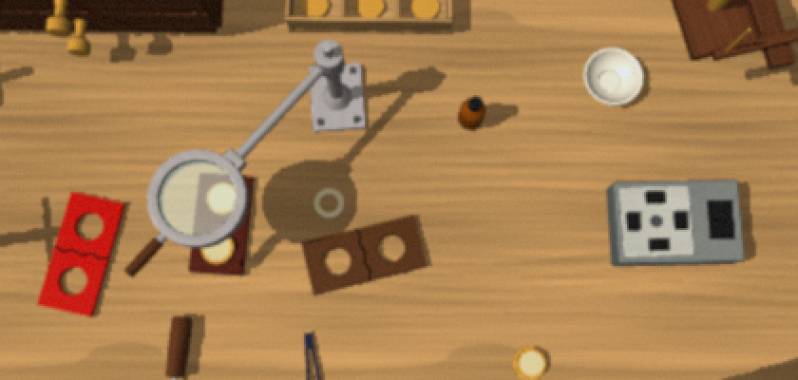

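View pics/box.png

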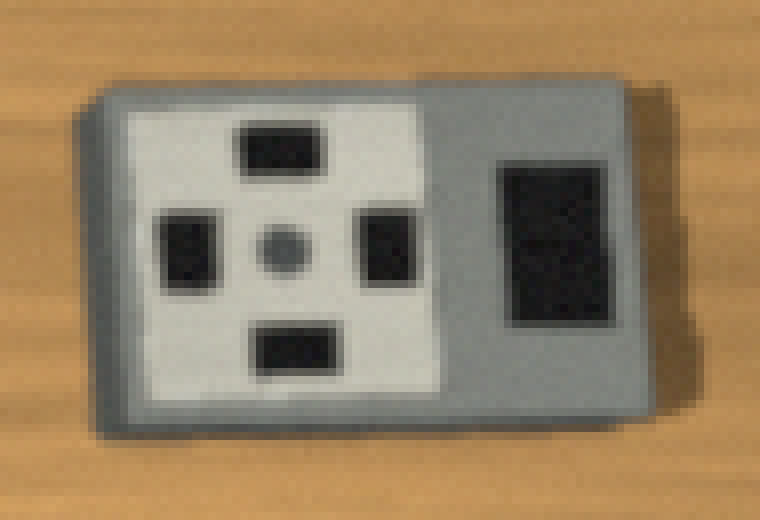

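Run:
```python
from h import *
p=vision.camera_params("wrist");R,_=cv2.Rodrigues(np.array(p['rvec']))
C=-R.T@p['tvec'];o=sensors.get_obs();print(C,R[2],C-o['ee_pos'])
y=o['eef_rot'][2];Rt=cv2.Rodrigues(np.array([0,0,y]))[0]@np.diag([1,-1,-1]);print("cam in tool",Rt.T@(C-o['ee_pos']),Rt.T@R[2])
for n,a,z in [("left",(216.3,393.5),.056),("right",(216,418.5),.056),("rockermid",(215.6,439.4),.055),("far",(203.75,405),.056),("near",(228.75,407),.056),("plate",(234.2,252.1),.008),("coltop",(128,234),.168),("boxTL",(196,383.2),.048),("boxTR",(195.2,448.5),.048),("boxBL",(238.3,387),.048),("boxBR",(236.8,451),.048)]: print(n,atz("top",(a[0]-.5,a[1]-.5),z).round(4))
```

```text
[ 0.30912335 -0.45996709  0.38453223] [-0.22900466 -0.1120566  -0.96695407] [ 0.06505258  0.0328968  -0.0200668 ]
cam in tool [ 0.07289489 -0.00061069  0.0200668 ] [-0.25494774 -0.00121073  0.96695407]
left [ 0.5433 -0.2826]
right [ 0.5445 -0.3425]
rockermid [ 0.5461 -0.3931]
far [ 0.5739 -0.3116]
near [ 0.5138 -0.3134]
plate [0.5043 0.0528]
coltop [0.7142 0.0899]
boxTL [ 0.594  -0.2623]
boxTR [ 0.5975 -0.4215]
boxBL [ 0.4918 -0.2673]
boxBR [ 0.4964 -0.4208]
```

arm_command(
  plan=[1,0.49,0.48,0,-0.2,1,0.49,0.48,0,-0.2,1,0.49,0.48,0,-0.2,1,0.49,0.48,0,-0.2,1,0.49,0.48,0,-0.2,1,0.49,0.48,0,-0.2,1,0.49,0.48,0,-0.2,1,0.49,0.48,0,-0.2,1,0.49,0.48,0,-0.2,1,0.49,0.48,0,-0.2],
  newtons=10,
)

```text
time_s: 2.55
ee_pos: [0.4394, -0.3017, 0.4047]
eef_rot: [3.142, 0.0, 0.039]
force: [-0.0, 0.6, -0.5]
grip_width: 0.0172
```

```bash
cat > look.py <<'E'
from h import *
import sys,pickle
n=sys.argv[1]
o=sensors.get_obs();p=vision.camera_params("wrist");im=vision.camera("wrist")
cv2.imwrite(f"pics/{n}.png",im);pickle.dump(p,open(f"{n}.pkl","wb"));print(o['time_s'],o['ee_pos'].round(4),o['eef_rot'].round(4),o['grip_width'],o['force'].round(2))
for a in sys.argv[2:]:
    nm,z=a.split(":")
    for d in vision.pinpoint(nm,"wrist")[:2]: print(nm,np.round(d['at'],1),round(d['confidence'],2),atz("wrist",d['at'],float(z),p).round(4))
E
python3 look.py w1 lamp_box:0 rocker_end:.057 key_left_top:.056 key_right_top:.056 key_near_top:.056 key_far_top:.056
```

```text
2.55 [ 0.4394 -0.3017  0.4047] [3.1415 0.     0.0394] 0.01721451060292796 [-0.03  0.6  -0.55]
lamp_box [ 94.2 326.5] 0.73 [ 0.5449 -0.3432]
rocker_end [ 74.8 393.7] 0.74 [ 0.5592 -0.3968]
rocker_end [ 53.2 300.8] 0.46 [ 0.574 -0.311]
key_left_top [ 93.9 268.5] 0.61 [ 0.5383 -0.2828]
key_right_top [ 89.  332.8] 0.74 [ 0.5449 -0.3422]
key_near_top [122. 301.] 0.91 [ 0.5143 -0.3143]
key_far_top [ 50.7 300.5] 0.82 [ 0.5763 -0.3106]
```

View pics/w1.png

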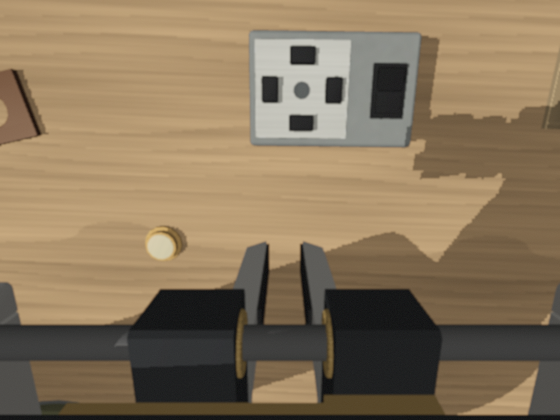

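arm_command(
  plan=[1,0,1,0,0,1,0,1,0,0,1,0,1,0,0,1,0,1,0,0,1,0,1,0,0,1,0,1,0,0,1,0,1,0,0,1,0,1,0,0,1,0,1,0,0,1,0,1,0,0,1,0,1,0,0,1,0,1,0,0],
)

```text
time_s: 4.1
ee_pos: [0.4402, 0.0979, 0.4047]
eef_rot: [3.142, -0.0, 0.039]
force: [0.0, -0.4, -1.6]
grip_width: 0.0008
```

```bash
python3 look.py w2 eyepiece_plate:0 lens_centre:.142 mag_handle:.142 bracket:0 spacer:0
```

```text
4.1 [0.4402 0.0979 0.4047] [ 3.1415e+00 -1.0000e-04  3.8900e-02] 0.0008414426556949434 [ 0.03 -0.36 -1.58]
eyepiece_plate [120.6   0. ] 0.96 [0.5042 0.4166]
eyepiece_plate [131.6 325.9] 0.71 [0.5062 0.0542]
lens_centre [58.3 84.9] 0.67 [0.5501 0.2361]
mag_handle [150.2  17.2] 0.73 [0.4873 0.2914]
bracket [257.3 489.8] 0.39 [ 0.3635 -0.1585]
spacer [ 65.  283.6] 0.64 [0.5734 0.1041]
```

View pics/w2.png

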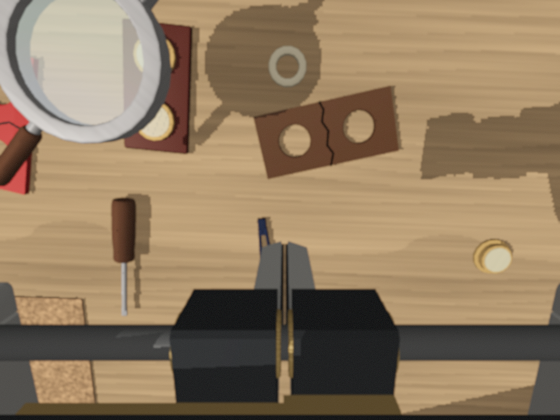

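arm_command(
  plan=[1,0.19,0.58,0,0.377,1,0.19,0.58,0,0.377,1,0.19,0.58,0,0.377,1,0.19,0.58,0,0.377,1,0.19,0.58,0,0.377,1,0.19,0.58,0,0.377,1,0.19,0.58,0,0.377,1,0.19,0.58,0,0.377,1,0.19,0.58,0,0.377,1,0.19,0.58,0,0.377],
)

```text
time_s: 5.4
ee_pos: [0.5161, 0.3304, 0.4051]
eef_rot: [3.141, -0.001, 0.829]
force: [-0.7, -0.4, -0.6]
grip_width: 0.0003
```

```bash
python3 look.py w3 lens_centre:.142 mag_handle:.142
python3 - <<'E'
from h import *
im=vision.camera("top");cv2.imwrite("pics/t3.png",cv2.resize(im[90:330,60:380],None,fx=2.4,fy=2.4,interpolation=3))
E
```

```text
5.4 [0.5161 0.3304 0.4051] [ 3.1414e+00 -6.0000e-04  8.2890e-01] 0.0002806203888437378 [-0.72 -0.38 -0.56]
lens_centre [281.5 396.8] 0.64 [0.549  0.2356]
mag_handle [280.5 395.8] 0.48 [0.5489 0.2368]
```

View pics/w3.png

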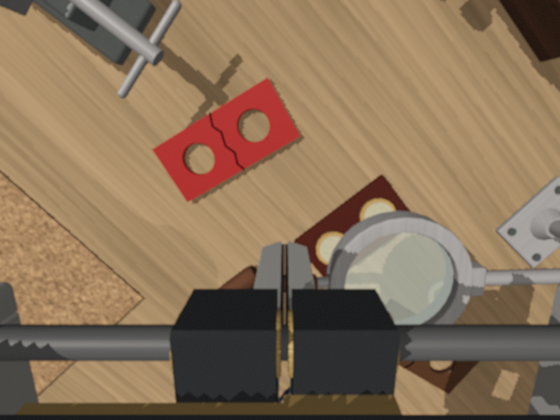

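View pics/t3.png

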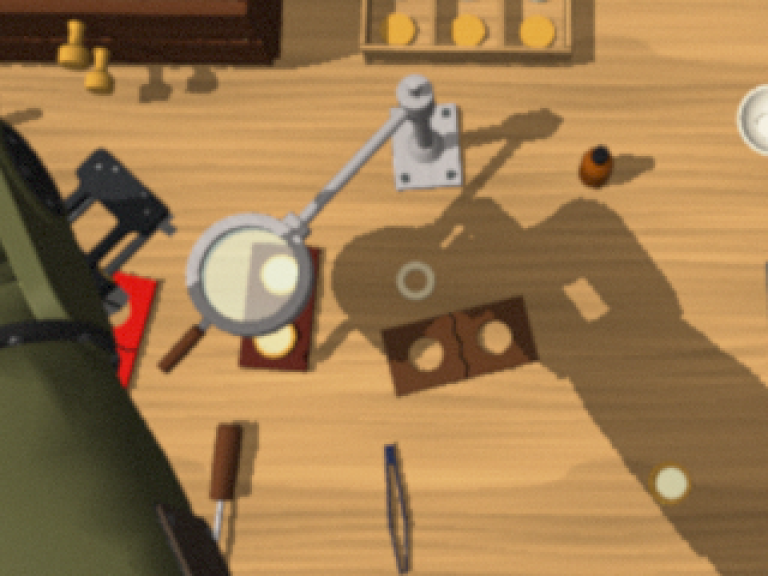

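arm_command(
  plan=[1,0,0,-0.1,0,1,0,0,-0.2,0,1,0,0,-0.21,0,1,0,0,-0.21,0,1,0,0,-0.21,0],
)

```text
time_s: 6.1
ee_pos: [0.5164, 0.3313, 0.323]
eef_rot: [3.141, -0.003, 0.83]
force: [0.3, -0.7, 0.7]
grip_width: 0.0004
```

```bash
python3 look.py w4
python3 - <<'E'
from h import *
im=vision.camera("scene");cv2.imwrite("pics/s4.png",cv2.resize(im[110:280,260:460],None,fx=3.5,fy=3.5,interpolation=3))
# plan rotation
piv=np.array([.711,.0893]);o=sensors.get_obs();p0=o['ee_pos'][:2]-piv
print(np.hypot(*p0),np.degrees(np.arctan2(p0[1],p0[0])))
for dg in (5,8,15,22,30,38,46,50,54,58,60,62,64):
    a=np.radians(dg);c,s=np.cos(a),np.sin(a);d=np.array([c*p0[0]-s*p0[1],s*p0[0]+c*p0[1]])-p0
    print(dg,(d/.4).round(4),round(dg/120,4))
E
```

```text
6.1 [0.5164 0.3313 0.323 ] [ 3.1407e+00 -2.8000e-03  8.3040e-01] 0.0004096341582589706 [ 0.3  -0.72  0.74]
0.31057990167318156 128.8237495656467
5 [-0.0509 -0.0447] 0.0417
8 [-0.0795 -0.0736] 0.0667
15 [-0.14   -0.1466] 0.125
22 [-0.1912 -0.2264] 0.1833
30 [-0.2372 -0.3244] 0.25
38 [-0.2692 -0.4279] 0.3167
46 [-0.2865 -0.5349] 0.3833
50 [-0.2895 -0.589 ] 0.4167
54 [-0.2887 -0.6432] 0.45
58 [-0.2842 -0.6972] 0.4833
60 [-0.2805 -0.724 ] 0.5
62 [-0.2759 -0.7507] 0.5167
64 [-0.2703 -0.7773] 0.5333
```

View pics/s4.png

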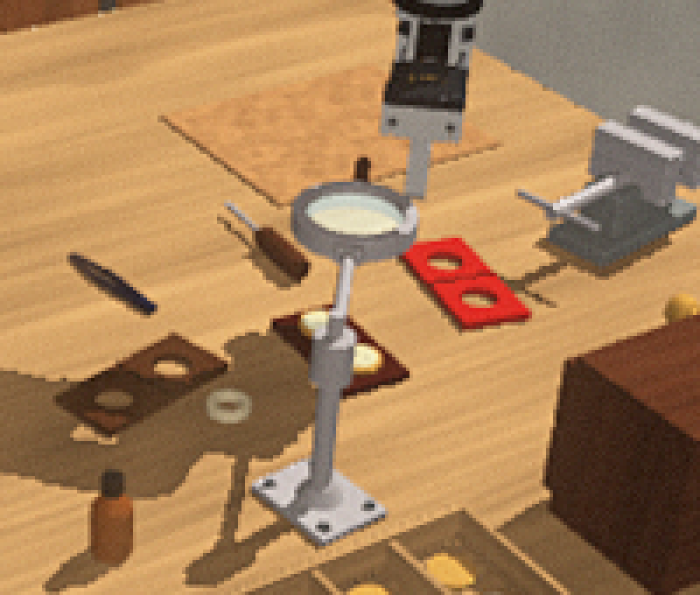

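View pics/w4.png

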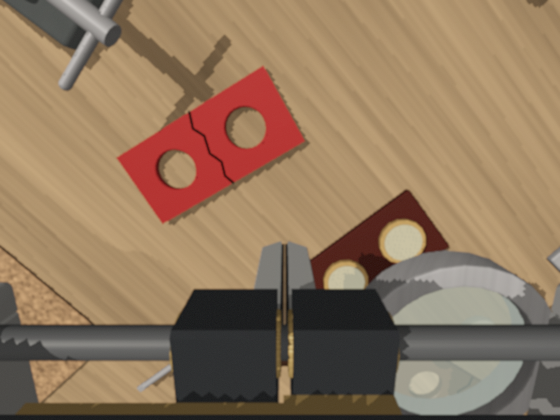

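Run:
```python
import numpy as np
p0=np.array([.5164-.711,.3313-.0893])
for dg in np.r_[3:49:3,50,51,51.5,52]:
    a=np.radians(dg);c,s=np.cos(a),np.sin(a);d=np.array([c*p0[0]-s*p0[1],s*p0[0]+c*p0[1]])-p0
    print(f"1, {d[0]/.4:.3f}, {d[1]/.4:.3f}, 0, {dg/120:.3f},",end=" ")
```

```text
1, -0.031, -0.026, 0, 0.025, 1, -0.061, -0.054, 0, 0.050, 1, -0.089, -0.084, 0, 0.075, 1, -0.115, -0.114, 0, 0.100, 1, -0.140, -0.147, 0, 0.125, 1, -0.163, -0.180, 0, 0.150, 1, -0.184, -0.215, 0, 0.175, 1, -0.204, -0.250, 0, 0.200, 1, -0.222, -0.287, 0, 0.225, 1, -0.237, -0.324, 0, 0.250, 1, -0.251, -0.363, 0, 0.275, 1, -0.263, -0.402, 0, 0.300, 1, -0.272, -0.441, 0, 0.325, 1, -0.280, -0.481, 0, 0.350, 1, -0.285, -0.521, 0, 0.375, 1, -0.289, -0.562, 0, 0.400, 1, -0.290, -0.589, 0, 0.417, 1, -0.290, -0.602, 0, 0.425, 1, -0.290, -0.609, 0, 0.429, 1, -0.290, -0.616, 0, 0.433,
```

arm_command(
  plan=[1,-0.031,-0.026,0,0.025,1,-0.045,-0.04,0,0.037,1,-0.061,-0.054,0,0.05,1,-0.075,-0.069,0,0.062,1,-0.089,-0.084,0,0.075,1,-0.115,-0.114,0,0.1,1,-0.14,-0.147,0,0.125,1,-0.163,-0.18,0,0.15,1,-0.163,-0.18,0,0.15],
)

```text
time_s: 7.1
ee_pos: [0.4504, 0.2582, 0.3213]
eef_rot: [3.141, -0.0, 1.145]
force: [-0.1, -0.8, 0.1]
grip_width: 0.0002
```

```bash
python3 look.py w5;  python3 - <<'E'
from h import *
im=vision.camera("scene");cv2.imwrite("pics/s5.png",cv2.resize(im[110:280,260:460],None,fx=3.5,fy=3.5,interpolation=3))
E
```

```text
7.1 [0.4504 0.2582 0.3213] [ 3.1412e+00 -4.0000e-04  1.1449e+00] 0.00024250616492033986 [-0.13 -0.83  0.14]
```

View pics/s5.png

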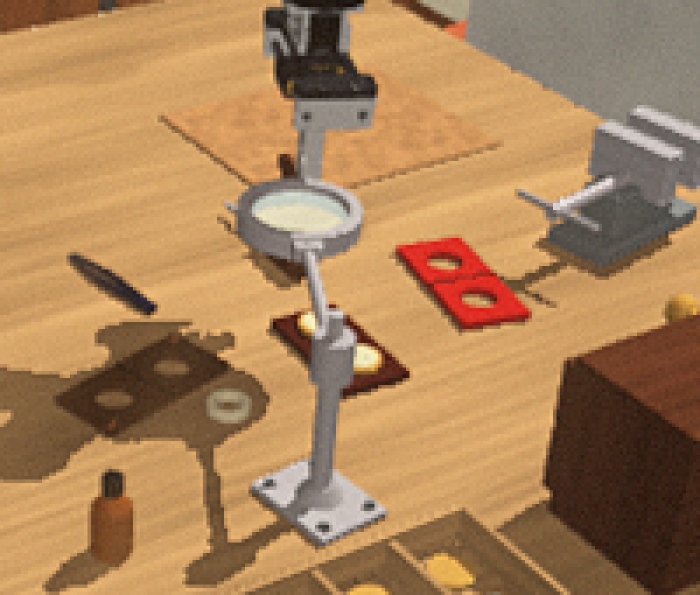

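arm_command(
  plan=[1,-0.021,-0.035,0,0.025,1,-0.041,-0.07,0,0.05,1,-0.059,-0.107,0,0.075,1,-0.074,-0.144,0,0.1,1,-0.088,-0.183,0,0.125,1,-0.1,-0.222,0,0.15,1,-0.109,-0.261,0,0.175,1,-0.117,-0.301,0,0.2,1,-0.122,-0.341,0,0.225,1,-0.126,-0.382,0,0.25,1,-0.127,-0.409,0,0.267,1,-0.127,-0.436,0,0.283,1,-0.127,-0.436,0,0.283,1,-0.127,-0.436,0,0.283],
)

```text
time_s: 8.6
ee_pos: [0.4004, 0.085, 0.3207]
eef_rot: [3.142, -0.0, 1.735]
force: [-0.1, 0.1, -0.0]
grip_width: 0.0003
```

```bash
python3 look.py w6;  python3 - <<'E'
from h import *
im=vision.camera("scene");cv2.imwrite("pics/s6.png",cv2.resize(im[110:280,260:460],None,fx=3.5,fy=3.5,interpolation=3))
t=vision.camera("top");cv2.imwrite("pics/t6.png",cv2.resize(t[90:330,100:380],None,fx=2.5,fy=2.5,interpolation=3))
for n,z in (("lens_centre",.142),("eyepiece_plate",0),("mag_handle",.142)):
  for c in ("top","scene"):
    for d in vision.pinpoint(n,c)[:2]: print(n,c,np.round(d['at'],1),round(d['confidence'],2),atz(c,d['at'],z).round(4))
E
```

```text
8.6 [0.4004 0.085  0.3207] [ 3.1416 -0.      1.7354] 0.00030574693969654516 [-0.11  0.06 -0.02]
lens_centre top [231.3 239.7] 0.74 [0.4926 0.0741]
lens_centre top [142.5 377.5] 0.71 [ 0.6938 -0.2283]
lens_centre scene [180.3 305.7] 0.61 [0.5116 0.0662]
eyepiece_plate top [236.9 101.9] 0.84 [0.4949 0.4171]
eyepiece_plate top [230.5 253. ] 0.61 [0.5132 0.0497]
eyepiece_plate scene [219.9 302.6] 0.82 [0.5089 0.0617]
eyepiece_plate scene [191.7 390.8] 0.6 [0.5086 0.4123]
```

View pics/s6.png

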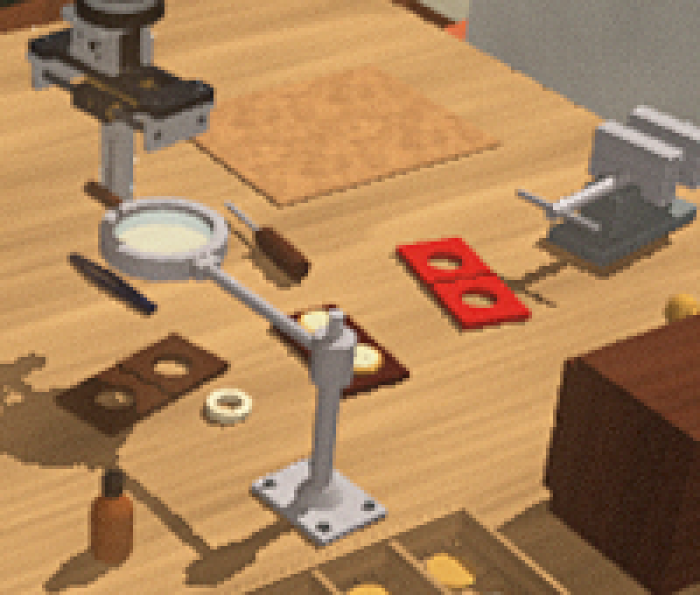

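View pics/t6.png

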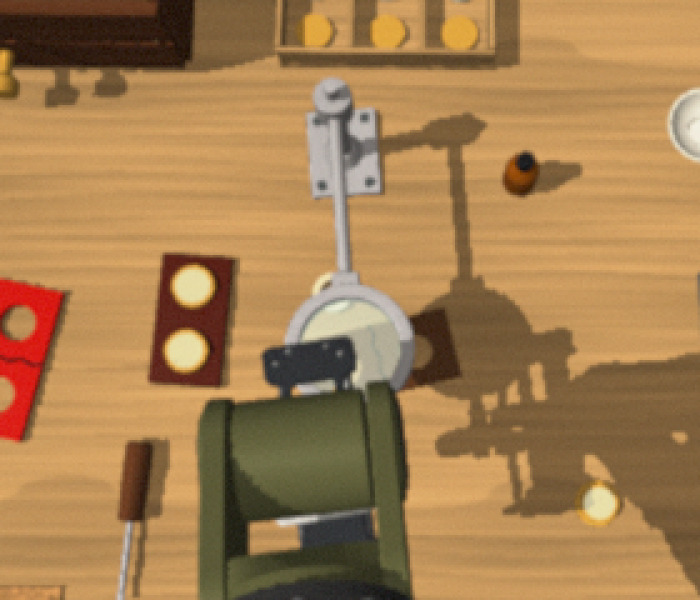

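arm_command(
  plan=[1,0.001,-0.02,0,0.012,1,0.002,-0.04,0,0.025,1,0.004,-0.06,0,0.037,1,0.005,-0.081,0,0.05,1,0.005,-0.081,0,0.05,1,0.005,-0.081,0,0.05],
)

```text
time_s: 9.65
ee_pos: [0.4021, 0.0524, 0.3207]
eef_rot: [-3.142, -0.0, 1.841]
force: [-0.0, -0.0, 0.2]
grip_width: 0.0008
```

```bash
python3 look.py w7;  python3 - <<'E'
from h import *
t=vision.camera("top");cv2.imwrite("pics/t7.png",cv2.resize(t[110:270,150:350],None,fx=3.5,fy=3.5,interpolation=3))
for n,z in (("lens_centre",.142),("eyepiece_plate",0)):
  for c in ("top",):
    for d in vision.pinpoint(n,c)[:2]: print(n,c,np.round(d['at'],1),round(d['confidence'],2),atz(c,d['at'],z).round(4))
E
```

```text
9.65 [0.4021 0.0524 0.3207] [-3.1416 -0.      1.8409] 0.0007566870613422127 [-0.01 -0.05  0.17]
lens_centre top [229.7 253.1] 0.62 [0.4963 0.0457]
lens_centre top [216.9 393.1] 0.26 [ 0.5263 -0.2559]
eyepiece_plate top [234.6 103.5] 0.8 [0.5006 0.4137]
```

View pics/t7.png

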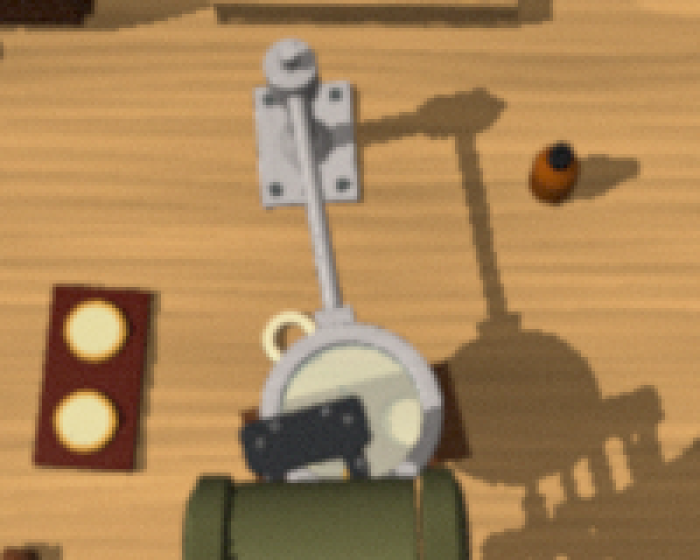

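arm_command(
  plan=[1,-0.01,0.05,0,0.05,1,-0.017,0.1,0,0.05,1,-0.017,0.1,0,0.05,1,-0.017,0.1,0.12,0.05,1,-0.017,0.1,0.25,0,1,-0.017,0.1,0.25,-0.1,1,0,-0.1,0.25,-0.17,1,0,-0.2,0.25,-0.24,1,0.05,-0.3,0.25,-0.3,1,0.1,-0.4,0.25,-0.36,1,0.1,-0.5,0.25,-0.43,1,0.1,-0.6,0.25,-0.5,1,0.1,-0.7,0.25,-0.57,1,0.1,-0.8,0.25,-0.64,1,0.1,-0.9,0.25,-0.71,1,0.1,-0.9,0.25,-0.78,1,0.1,-0.9,0.25,-0.85,1,0.1,-0.9,0.25,-0.86,1,0.1,-0.9,0.25,-0.86,1,0.1,-0.9,0.25,-0.86],
)

```text
time_s: 11.85
ee_pos: [0.442, -0.3076, 0.4207]
eef_rot: [3.142, -0.0, 0.044]
force: [-0.1, 0.0, 0.5]
grip_width: 0.0004
```

```bash
python3 look.py w8 rocker_end:.057 key_left_top:.056 key_right_top:.056 key_near_top:.056 key_far_top:.056;  python3 - <<'E'
from h import *
t=vision.camera("top");cv2.imwrite("pics/t8.png",cv2.resize(t[110:310,130:460],None,fx=2.4,fy=2.4,interpolation=3))
for n,z in (("lens_centre",.142),("eyepiece_plate",0)):
  for c in ("top",):
    for d in vision.pinpoint(n,c)[:2]: print(n,c,np.round(d['at'],1),round(d['confidence'],2),atz(c,d['at'],z).round(4))
E
```

```text
11.85 [ 0.442  -0.3076  0.4207] [ 3.1416 -0.      0.0444] 0.00043488574070782074 [-0.1   0.02  0.51]
rocker_end [ 79.8 382.1] 0.86 [ 0.5597 -0.3963]
key_left_top [ 93.1 260.8] 0.88 [ 0.5425 -0.2799]
key_left_top [124.3 292.9] 0.5 [ 0.5145 -0.3127]
key_right_top [ 97.1 323.4] 0.69 [ 0.5415 -0.3412]
key_right_top [239.9 162.6] 0.48 [ 0.3865 -0.1769]
key_near_top [123.  292.2] 0.55 [ 0.5157 -0.3119]
key_near_top [ 96.9 264.9] 0.4 [ 0.5392 -0.284 ]
key_far_top [ 59.7 291.6] 0.57 [ 0.5739 -0.3084]
lens_centre top [227.  253.6] 0.61 [0.5021 0.0447]
eyepiece_plate top [234.  102.6] 0.56 [0.502  0.4159]
```

View pics/t8.png

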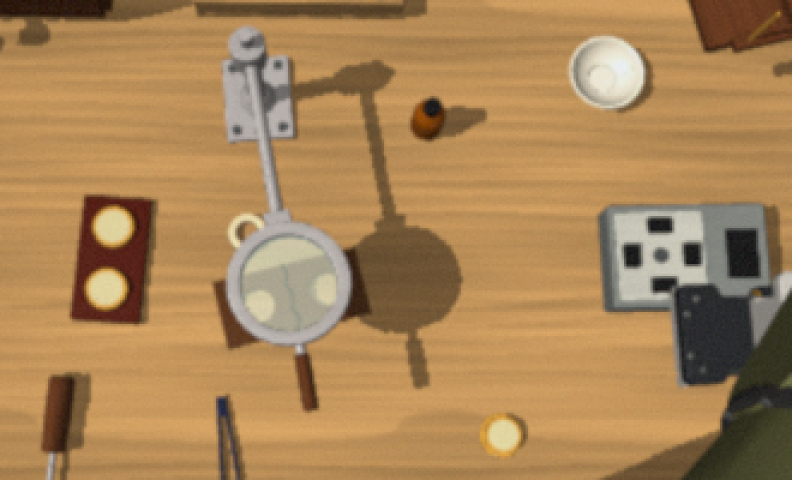

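View pics/w8.png

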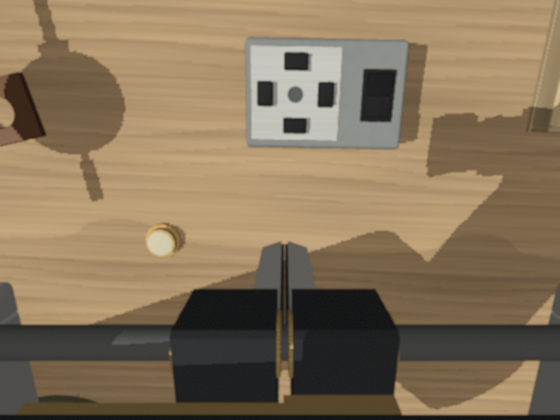

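arm_command(
  plan=[1,0.1,-0.07,0,0,1,0.2,-0.14,0,0,1,0.3,-0.217,0,0,1,0.3,-0.217,-0.1,0,1,0.3,-0.217,-0.2,0,1,0.3,-0.217,-0.3,0,1,0.3,-0.217,-0.35,0,1,0.3,-0.217,-0.38,0,1,0.3,-0.217,-0.38,0,1,0.3,-0.217,-0.38,0],
)

```text
time_s: 13.3
ee_pos: [0.5623, -0.3946, 0.27]
eef_rot: [3.14, -0.001, 0.041]
force: [-0.7, 0.7, -0.4]
grip_width: 0.0005
```

```bash
python3 look.py w9;  python3 - <<'E'
from h import *
t=vision.camera("scene");cv2.imwrite("pics/s9.png",cv2.resize(t[150:300,110:250],None,fx=4,fy=4,interpolation=3))
E
```

```text
13.3 [ 0.5623 -0.3946  0.27  ] [ 3.1405e+00 -1.4000e-03  4.1000e-02] 0.0004787727071778571 [-0.73  0.69 -0.36]
```

View pics/s9.png

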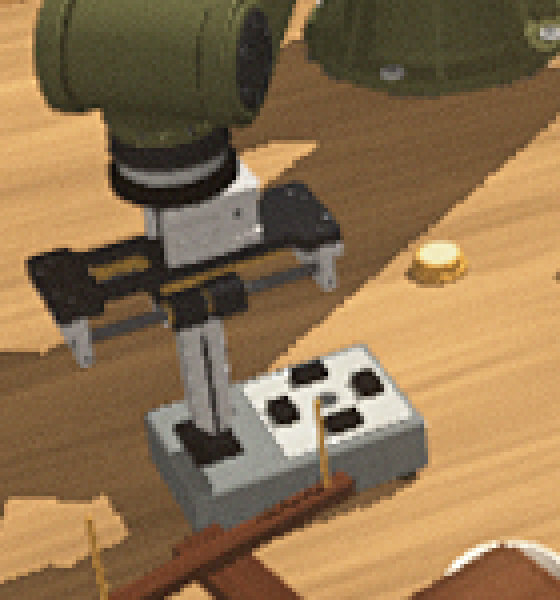

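View pics/w9.png

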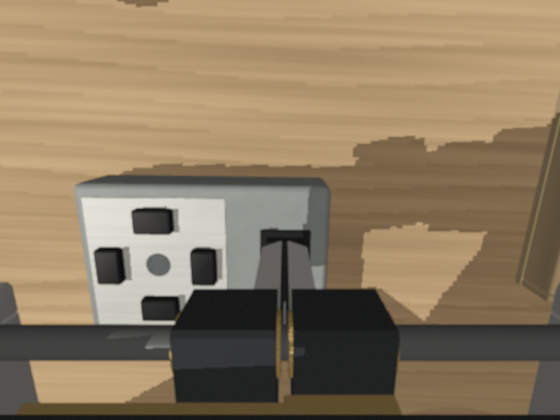

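arm_command(
  plan=[1,0,0,-0.015,0,1,0,0,-0.025,0,1,0,0,-0.032,0,1,0,0,-0.038,0,1,0,0,-0.042,0,1,0,0,-0.045,0,1,0,0,-0.047,0,1,0,0,-0.047,0,1,0,0,-0.047,0],
)

```text
time_s: 14.3
ee_pos: [0.5623, -0.3944, 0.2522]
eef_rot: [3.14, -0.002, 0.041]
force: [-4.0, 6.7, 19.2]
grip_width: 0.0009
```

arm_command(
  plan=[1,0,0,0.03,0,1,0,0,0.08,0,1,0,0,0.08,0,1,0,0,0.08,0],
)

```text
time_s: 14.7
ee_pos: [0.5619, -0.3945, 0.2815]
eef_rot: [3.142, 0.0, 0.041]
force: [0.1, 0.5, -0.3]
grip_width: 0.0006
```

```bash
python3 look.py w10;  python3 - <<'E'
from h import *
t=vision.camera("scene");cv2.imwrite("pics/s10.png",cv2.resize(t[190:300,110:250],None,fx=5,fy=5,interpolation=3))
E
```

```text
14.7 [ 0.5619 -0.3945  0.2815] [3.1416e+00 2.0000e-04 4.0800e-02] 0.0006297963223212808 [ 0.12  0.51 -0.34]
```

View pics/s10.png

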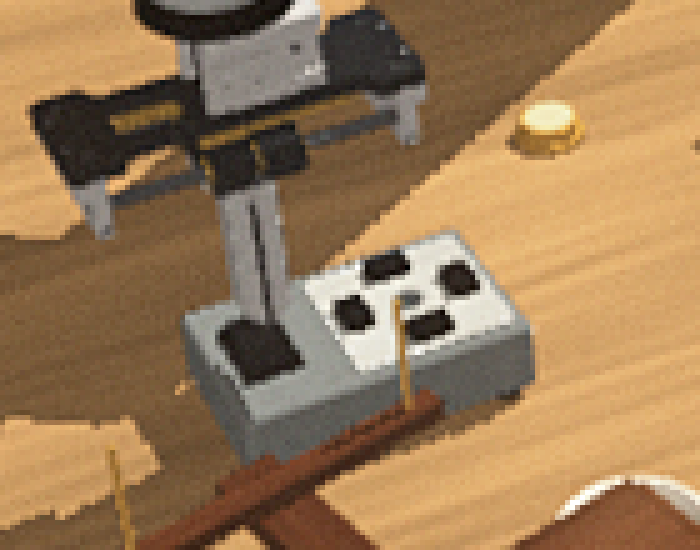

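View pics/w10.png

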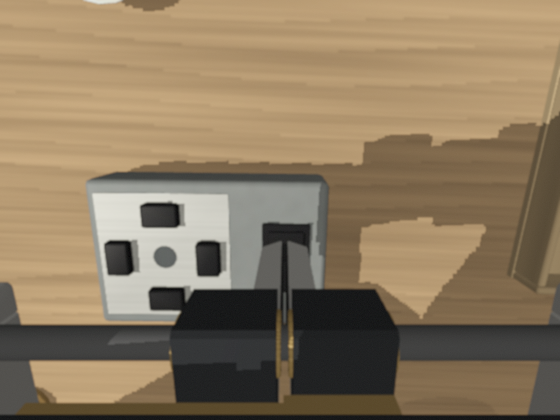

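arm_command(
  plan=[1,-0.02,0.1,0,0,1,-0.04,0.2,0,0,1,-0.048,0.281,0,0,1,-0.048,0.281,0,0,1,-0.048,0.281,0,0],
)

```text
time_s: 15.3
ee_pos: [0.543, -0.2818, 0.2814]
eef_rot: [-3.141, 0.001, 0.042]
force: [0.2, 0.2, -0.2]
grip_width: 0.0006
```

```bash
python3 look.py w11;  python3 - <<'E'
from h import *
t=vision.camera("scene");cv2.imwrite("pics/s11.png",cv2.resize(t[190:300,110:250],None,fx=5,fy=5,interpolation=3))
t=vision.camera("top");cv2.imwrite("pics/t11.png",cv2.resize(t[150:270,370:480],None,fx=4,fy=4,interpolation=3))
E
```

```text
15.3 [ 0.543  -0.2818  0.2814] [-3.1414e+00  6.0000e-04  4.1900e-02] 0.000571490237749399 [ 0.17  0.19 -0.2 ]
```

View pics/s11.png

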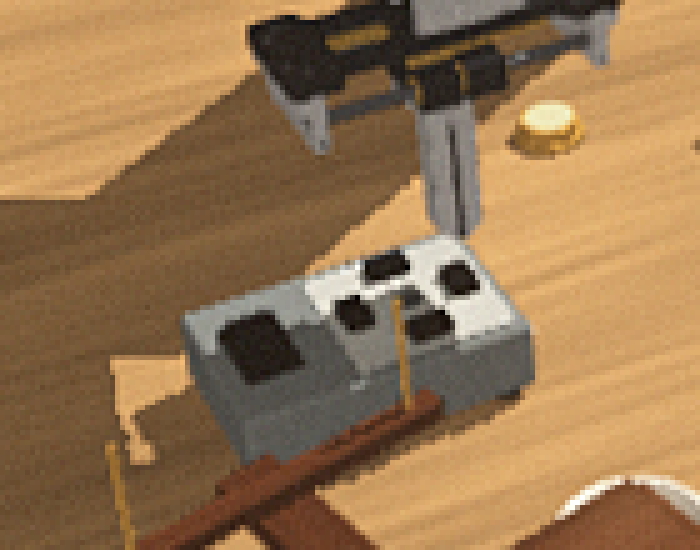

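View pics/w11.png

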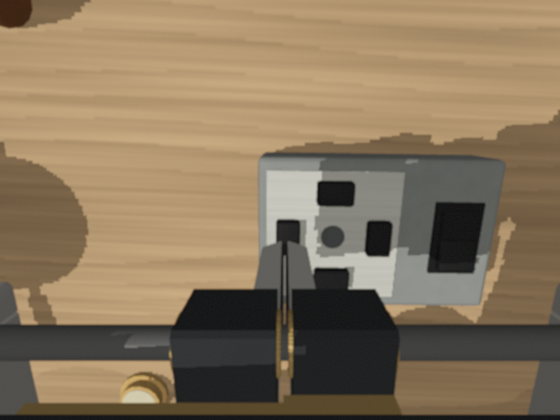

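arm_command(
  plan=[1,0,0,-0.04,0,1,0,0,-0.06,0,1,0,0,-0.068,0,1,0,0,-0.074,0,1,0,0,-0.077,0,1,0,0,-0.079,0,1,0,0,-0.079,0,1,0,0,-0.079,0],
)

```text
time_s: 16.25
ee_pos: [0.5428, -0.2823, 0.2514]
eef_rot: [3.141, -0.0, 0.041]
force: [-5.9, 0.7, 9.5]
grip_width: 0.0001
```

arm_command(
  plan=[1,0,0,0.03,0,1,0,0,0.075,0,1,0,0,0.075,0,1,0.004,-0.08,0.075,0,1,0.004,-0.15,0.075,0,1,0.004,-0.15,0.075,0,1,0.004,-0.15,0.075,0,1,0.004,-0.15,0.04,0,1,0.004,-0.15,0.02,0,1,0.004,-0.15,0.01,0,1,0.004,-0.15,0.005,0,1,0.004,-0.15,0.002,0,1,0.004,-0.15,0,0,1,0.004,-0.15,0,0,1,0.004,-0.15,0,0],
)

```text
time_s: 17.75
ee_pos: [0.5446, -0.3417, 0.2514]
eef_rot: [-3.141, -0.0, 0.041]
force: [-4.1, 5.7, 11.0]
grip_width: 0.0004
```

Both keys bottomed, with 9.5 N and 11 N and the tip at 52.4 mm. I'll lift clear and check.

arm_command(
  plan=[1,0,0,0.05,0,1,0,0,0.15,0,1,0,0,0.27,0,1,0,0,0.4,0,1,-0.1,-0.1,0.4,0,1,-0.2,-0.2,0.4,0,1,-0.3,-0.2,0.4,0,1,-0.4,-0.2,0.4,0,1,-0.4,-0.2,0.4,0,1,-0.4,-0.2,0.4,0,1,-0.4,-0.2,0.4,0],
)

```text
time_s: 18.85
ee_pos: [0.3853, -0.4219, 0.4104]
eef_rot: [3.141, -0.0, 0.042]
force: [-0.1, -0.4, 0.0]
grip_width: 0.0003
```

```bash
python3 look.py w12;  python3 - <<'E'
from h import *
t=vision.camera("scene");cv2.imwrite("pics/s12.png",cv2.resize(t[150:300,120:400],None,fx=2.8,fy=2.8,interpolation=3))
t=vision.camera("top");cv2.imwrite("pics/t12.png",cv2.resize(t[110:340,130:460],None,fx=2.4,fy=2.4,interpolation=3))
for n,z in (("glue_bottle",0),("spacer",0)):
    for d in vision.pinpoint(n,"top")[:1]: print(n,np.round(d['at'],1),atz("top",d['at'],z).round(4))
E
```

```text
18.85 [ 0.3853 -0.4219  0.4104] [ 3.1412e+00 -4.0000e-04  4.1600e-02] 0.0002863064762030489 [-0.09 -0.36  0.03]
glue_bottle [217.5 176.7] [0.5442 0.2381]
spacer [208.3 233.1] [0.5685 0.0997]
```

View pics/s12.png

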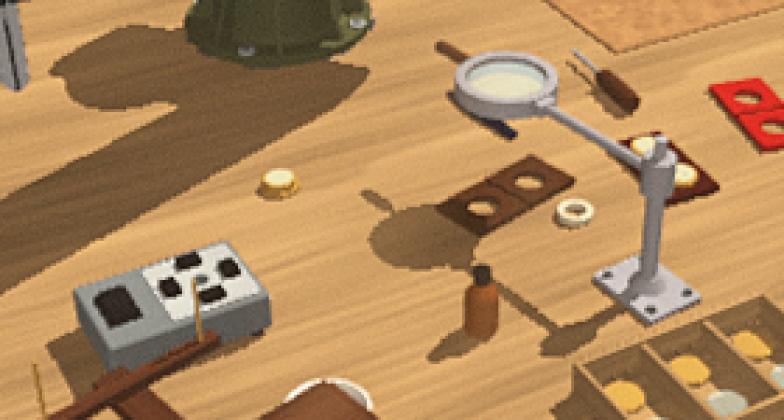

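View pics/t12.png

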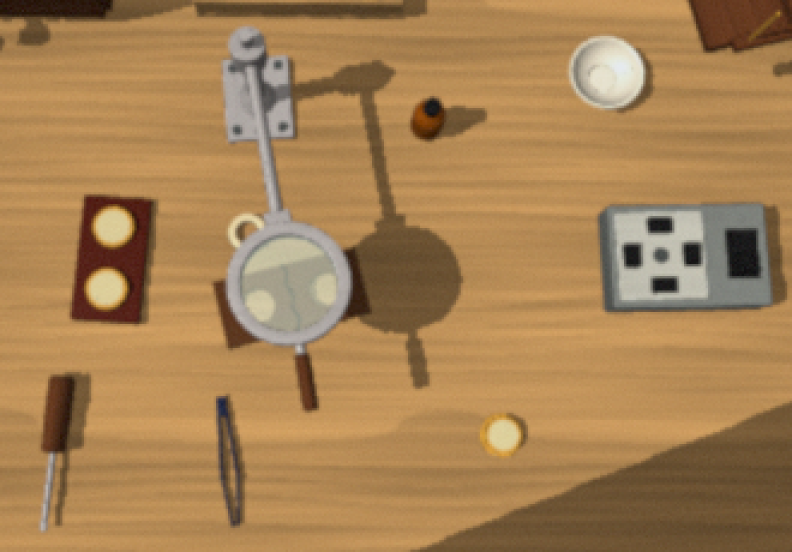

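View pics/w12.png

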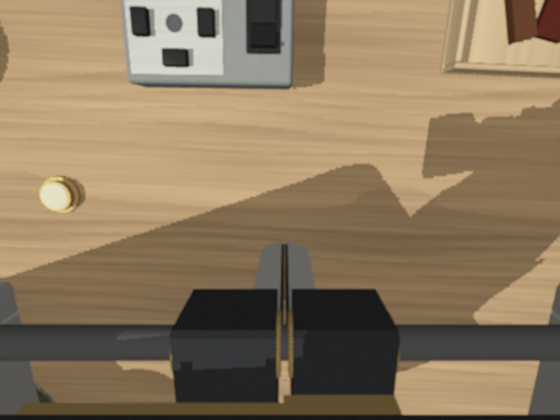

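The top view shows the lens centre at about px (228,250) with the crack in the middle of it. The other things look unmoved. In the wrist view the rocker's near half is raised, at about (35,263), so it is on, and the keys in view are up. Handing in.

```bash
python3 -c "
from station import job;print(job.hand_in())"
```

```text
the job is handed in; nothing more can be done
None
```

I pushed the magnifier round by its handle with closed fingers until its lens was over the walnut plate's crack. Then I pressed the rocker's far end, the left key and the right key in that order, and backed off. It was handed in at about 19 s on the robot's clock. `job.hand_in()` gives no verdict, so these are my own last checks:

- **Lens:** its centre reads about (0.50, 0.052) and the plate's middle (0.505, 0.053), roughly 5 mm apart against the 22 mm allowed. The crack shows in the middle of the lens in the top view.
- **Rocker:** the press reached the stop at 19 N with the fingertip 53 mm above the table, and the near half now stands up, so it is on.
- **Keys:** both reached the stop, the left at 9.5 N and the right at 11 N, with the fingertip at about 52.4 mm. The near and far keys were not touched, and all four look up again.
- **Bystanders and plate:** nothing appears to have moved in the top view, compared by eye and not measured, except the spacer (within about 3 mm). The arm was clear of everything at hand-in.

Two detector results disagreed. `pinpoint` reported the glue bottle at (0.544, 0.238) in the last picture, which is about where the lens board lies. The bottle itself can be seen standing where it was, so I took that as a false detection. The lens centre it gave was up to 7 mm from the one I measured from the ring's outline, which is still inside the tolerance.

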